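Unlatch the block heater and hold its sprung lid at the set venting angle

ROBOT

A 6-joint arm with a two-finger parallel gripper is mounted at the origin on a cart in front of the work surface, level with it; the furniture and walls round the work are solid. World frame = base frame: x ahead of the robot, y to its left, z up, the work surface at z = 0. Lengths are in m, angles in degrees, forces in N, time in s.
With the tool pointing down it reaches from about 0.325 to 0.85 m from the base axis. Payload 15.5 kg.
Tool frame: the origin (TCP) lies at the very end of the fingers, on their centre line; the grasp point (between the pads) lies arm.grip_depth behind it (arm.grip_depth is the distance from the TCP to the grasp point, in m); z points along the fingers, y is the direction in which the jaws open and shut (so a half turn about z gives the same grasp; the last joint's range is limited). The gripper opens to 91 mm and grips with 3 to 60 N. Pads are 32 mm wide; open, the fingers measure 118 mm over their backs; the gripper's body (76 mm by 178 mm) begins 60 mm behind the grasp point.
Start: joints at [-77.263, 28.281, 77.091, -0, 74.628, -5.472], TCP at [0.195, -0.594, 0.214] pointing down, gripper open.
Joint ranges: [-166.48, 166.48], [-47.26, 123.95], [12.59, 153.08], [-70.14, 250.14], [6.76, 159.57], [-176.63, 176.63]. Speed limits (degrees/s): [108.29, 108.29, 147.25, 172.46, 172.46, 172.46].

INTERFACE

Orientations are given as a 3x3 rotation matrix whose columns are the frame's x, y, z axes.
In Python, from rig import arm gives the robot as it stands. Calls block until the motion is done:
- arm.move_to(position, orientation): joint-space move of the TCP to a pose.
- arm.move_l(position, orientation=None, feed=0.15): straight line of the TCP; orientation=None keeps the orientation; feed is the mean speed in m/s.
- arm.move_joints(angles): joint-space move.
- arm.grip(opening): finger opening in m; the grip force is fixed at half the most; returns when the fingers have stopped.
- arm.sleep(seconds).
- arm.solve_ik(position, orientation): joint angles nearest the present ones, or None.
- arm.snapshot(name): name is "side" or "top"; returns the picture (420x560x3 uint8, red, green, blue); there is no depth.
- arm.get_calibration(name): a dict with "intrinsics" (3x3 intrinsics, pixels), "cam_to_world" (4x4, takes a point from camera to world coordinates). Camera axes: x right, y down, z forward; pixel columns grow to the right and rows downward; lengths in m; the calibration is good to about 2 mm. A picture is of the moment at which its call begins. get_calibration takes no time and is no camera call.
A pose or a line that the arm cannot do raises arm.Unreachable and nothing moves.
- arm.sign_off(): hands the job in, once; it reports no verdict.
Readings, each from a call of its own:
- arm.current_t(): time.
- arm.current_joint_positions(): joint angles.
- arm.current_dq(): joint speeds.
- arm.current_tau(): joint torques, N m.
- arm.current_ee_pos(): TCP position.
- arm.current_tool_rot(): TCP orientation.
- arm.current_force(): force on the tool from outside, world axes, zero at the start.
- arm.current_torque(): the same for the moment, N m.
- arm.current_width(): finger opening in m.
Only numpy, scipy, OpenCV 4.12 (cv2) and the standard library are available. Lean on these libraries where they do the work, as an engineer would, in place of code of your own. Each camera call takes 0.05 s, during which the arm holds its last target. There are 200 camera calls.

TASK

The block heater has to be vented: draw the slide latch beside its lid right back (towards the heater's front) so that the lid is free, then take the lid by its bar handle and lift it against its spring until the lid's pointer is level with the setting pointer on the scale arc. Hold the lid still there and finish while holding it, since it snaps shut if let go; leave the latch drawn back, the setting pointer as it is set, and the things round about where they stand.

Things in the scene. Friction and masses are not known exactly. Their poses are not given: they have to be found in the camera images.
- heater: White block heater fixed to the worktop, housing 200 x 180 x 90 mm, grey lid on top; place and heading vary. Origin: centre of its underside; +x from its front (dial, lid handle) to its back (hinge), +y to its left side (latch guide: x -137 to -25, y 113 to 157 mm, top z 125 mm), z up. On its right side (y -104 mm) stands a thin scale arc, 150 mm radius about the hinge, up to 228 mm high.
- lid: Grey lid 200 x 180 x 24 mm with a clear window. Origin: middle of its hinge line (heater x 100, y 0, z 91 mm), axes parallel to the heater's when shut; its angle is the turn about the heater's +y, 0 shut, stop at 1.15 rad. A spring pulls it shut: 4 N at the handle to start, 6 to 8 N at 0.4 to 0.8 rad; let go, it snaps shut. With the latch shut over its tongue (left side) it rises only 0.06 rad.
- lid_handle (a point): Steel bar handle in front of the lid, moving with it: round, 12 mm thick, 110 mm long along the heater's y. Point: the bar's centre, axes the lid's: 242 mm in front of and 27 mm above the hinge line in the lid's frame (shut: heater x -142, y 0, z 118 mm). 36 mm gap to the lid, nothing below it. Grip from above, closing along the heater's x; it turns between the fingers as the lid tips.
- lid_pointer (a point): Front tip of the lid's pointer, a small white blade, 44 x 20 mm, on the lid's right side, 141 mm from the hinge line; axes parallel to the lid's. It swings with the lid just inside the scale arc.
- setting (a joint): Angle of the setting pointer, rad, measured like the lid's (0 level, grows upward), set somewhere from 0.40 to 0.80 and held there by friction only, so it can be knocked out of place. The lid is right when its angle equals this value.
- setting_tip (a point): Tip of the setting pointer: a thin steel arm with a white blade 32 x 30 mm at its end, swung up outside the scale arc on the heater's right side (y -109 mm). The tip is 180 mm from the hinge line, about which the arm turns. Axes are the arm's (parallel to the heater's at angle 0).
- latch: Steel latch bar 100 x 24 x 12 mm along the heater's x, loose but captive in its guide (2 mm play). Origin: centre of its underside. Upright round knob 14 mm thick, axis 20 mm towards the front (-x), top 60 mm above the origin; guide lips end at 20.5 mm. Shut: origin at heater x -28 to -36, y 135, z 104.5 mm, rear end over the lid's tongue. Slides to -x, clear of it beyond x -60, stop at -83.
- timer: Bystander: small white bench timer 64 x 62 x 20 mm, origin under its centre.
- wash_bottle: Bystander: wash bottle with bent spout, 66 x 97 x 173 mm, origin under its centre.
- tip_box: Bystander: translucent box with lid, 121 x 100 x 92 mm, origin under its centre.
- petri_dish: Bystander: flat round dish, 88 mm in diameter, 16 mm high, origin under its centre.
Not all that is in view belongs to the job. Several things have the shape of the latch; the one meant has the colours described above.

How it is judged (in metres and radians):
On the way, in this order (a step that is already met when the one before it is completed fails the run):
1. the latch is drawn back in its guide while the lid is still shut (x of latch in the frame of heater below -0.066 m and angle between lid's own z axis and vertical below 0.08 rad and z of latch in the frame of heater between 0.098 and 0.112 m), for 0.1 s.
2. the lid is held by its bar handle with its pointer level with the setting pointer (angle between the x axis of lid_pointer and the x axis of setting_tip, either way round below 0.085 rad and contact force between the fingers and lid above 2 N and distance between the grasp point and lid_handle below 0.06 m), for 0.3 s.
At the end, for the whole second after the job is handed in: Lid still, within 0.085 rad (5 degrees) of the setting pointer, fingers bearing on its bar handle (over 2 N); latch bar in its guide, drawn back to heater x < -66 mm. Never: setting pointer tip moved over 12 mm, a bystander over 20 mm (all of step 2 and x of latch in the frame of heater below -0.066 m and z of latch in the frame of heater between 0.098 and 0.112 m and angular speed of lid below 0.05 rad/s and contact force between latch and lid below 0.5 N and height (world z) of lid_handle above 0.17 m); the arm keeps its last pose, push and grip.
It fails at once if the setting pointer is knocked out of its setting (distance of setting_tip from where it was at the start of the episode above 0.012 m).
It fails at once if the timer is disturbed (distance of timer from where it was at the start of the episode above 0.02 m).
It fails at once if the wash bottle is disturbed (distance of wash_bottle from where it was at the start of the episode above 0.02 m).
It fails at once if the tip box is disturbed (distance of tip_box from where it was at the start of the episode above 0.02 m).
It fails at once if the petri dish is disturbed (distance of petri_dish from where it was at the start of the episode above 0.02 m).
It also fails if it takes over 45 s, if anything falls off the work surface, if the arm or the gripper's body presses on something with over 40 N, if the wrist force passes 120 N, or if a joint passes its speed limit or range.

## Working session

There is one attempt and no reset: what is moved stays moved. The work goes in short steps, each a Python script; the robot and the scene stay as the last script left them, time stands still between calls to the robot, and variables do not carry over. Pictures are saved under pics/ and viewed, about 8 in all and at most 12, crops included, and the job is handed in when it is done.

```bash
mkdir -p pics; ls; python3 - <<'E'
from rig import arm
import cv2
for n in("side","top"):
    cv2.imwrite(f"pics/{n}0.png",cv2.resize(arm.snapshot(n),(784,588),interpolation=cv2.INTER_CUBIC)[:,:,::-1])
    c=arm.get_calibration(n);print(n,c["intrinsics"].tolist(),c["cam_to_world"].round(4).tolist())
print(arm.grip_depth,arm.current_t())
E
```

```text
pics
side [[513.7463246586644, 0.0, 281.2170446653015], [0.0, 513.7463246586644, 201.76235905078693], [0.0, 0.0, 1.0]] [[-0.8653, -0.326, 0.3808, -0.1191], [-0.5012, 0.5452, -0.672, 1.0165], [0.0114, -0.7723, -0.6352, 1.1881], [0.0, 0.0, 0.0, 1.0]]
top [[476.73752628464723, 0.0, 285.0744968755006], [0.0, 476.73752628464723, 213.6581262456723], [0.0, 0.0, 1.0]] [[0.0075, -0.9961, 0.0876, 0.3991], [-0.9999, -0.0082, -0.0076, -0.1217], [0.0083, -0.0875, -0.9961, 1.3973], [0.0, 0.0, 0.0, 1.0]]
0.0188 0.1
```

View pics/side0.png

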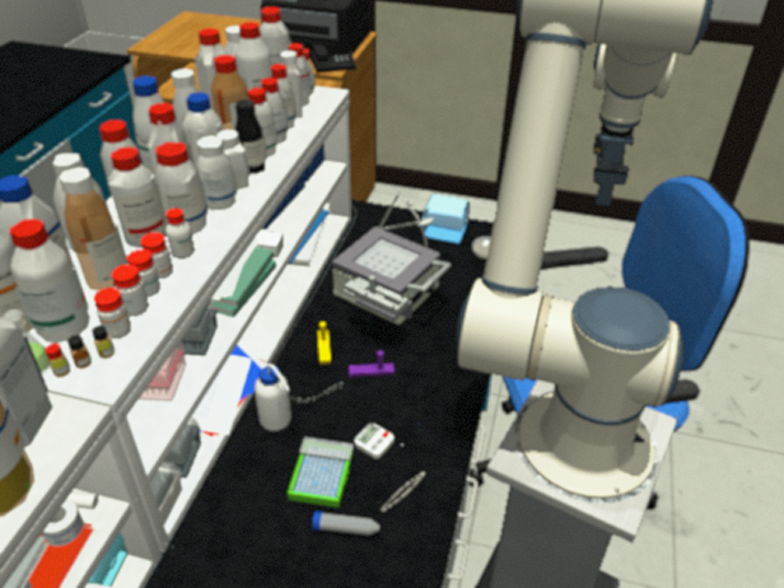

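View pics/top0.png

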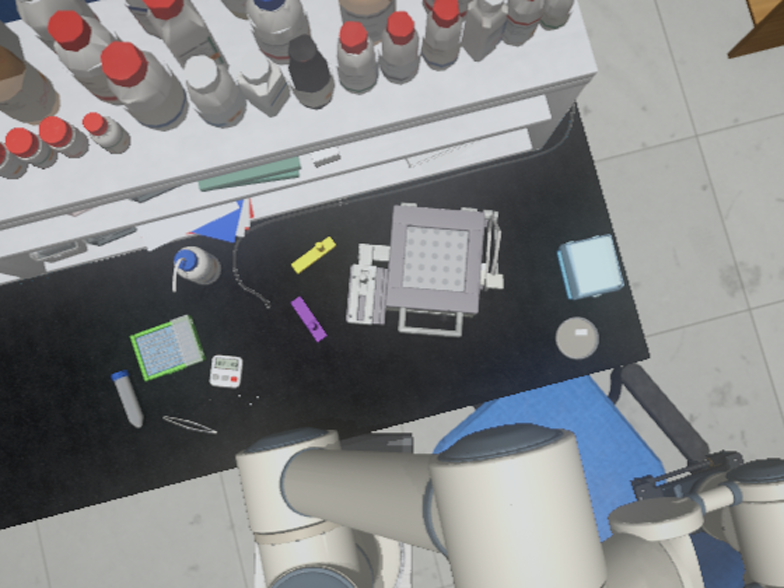

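Candidates for the latch: the yellow bar at top (313,254), the purple bar at (309,319), and the steel bar in the guide at (362,290). The steel one is the latch. I'll take close crops to check it and to measure.

```bash
python3 - <<'E'
from rig import arm
import cv2
a=arm.snapshot("top")[140:250,240:370,::-1]; b=arm.snapshot("side")[130:235,228:333,::-1]
cv2.imwrite("pics/tc.png",cv2.resize(a,None,fx=6,fy=5.4545/1.0909*1.0909 if 0 else 5.4,interpolation=cv2.INTER_CUBIC) if 0 else cv2.resize(a,None,fx=5,fy=5,interpolation=cv2.INTER_CUBIC))
cv2.imwrite("pics/sc.png",cv2.resize(b,None,fx=5,fy=5,interpolation=cv2.INTER_CUBIC))
E
```

```text
(no output)
```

View pics/tc.png

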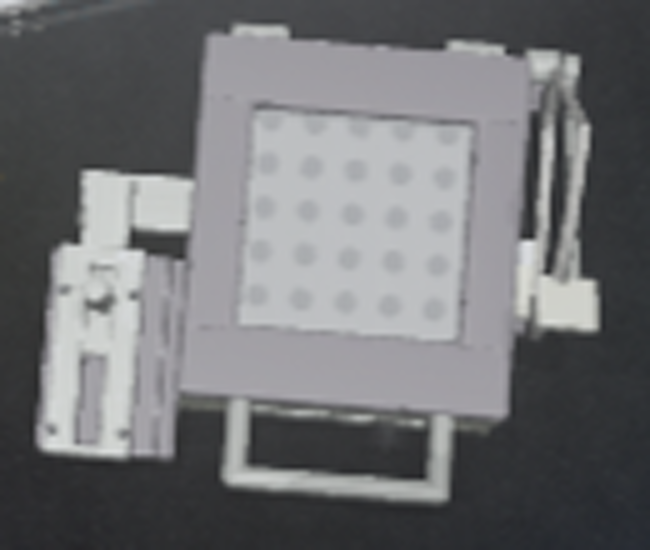

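View pics/sc.png

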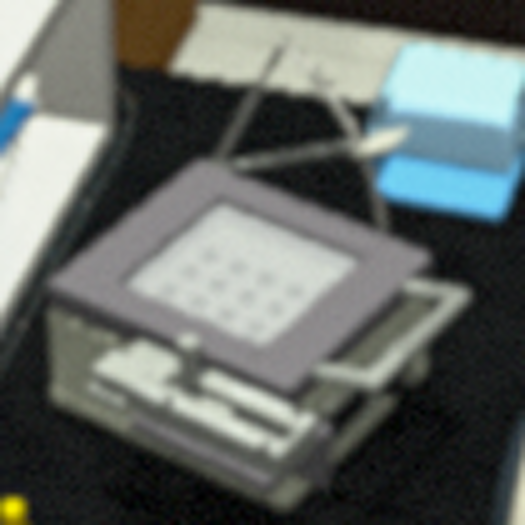

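Top crop: the steel latch knob is at about (100,298), the handle bar ends are at (228,480) and (445,492), and the setting blade's front edge is at about (570,330). Side crop: the lid corners are clear, and the setting blade tip is at about (407,132). Next I fit the heater pose and the setting together.

```bash
cat > h.py <<'E'
from rig import arm
import numpy as np, cv2
from scipy.optimize import least_squares
def proj(n,P):
    c=arm.get_calibration(n);T=np.linalg.inv(c["cam_to_world"]);q=(T[:3,:3]@np.asarray(P).T).T+T[:3,3]
    q=q@c["intrinsics"].T;return q[:,:2]/q[:,2:]
def h2w(p,P):
    c,s=np.cos(p[2]),np.sin(p[2]);return np.asarray(P)@np.array([[c,-s,0],[s,c,0],[0,0,1]]).T+[p[0],p[1],0]
E
cat > fit.py <<'E'
from h import *
L=[[.1,.09,.115],[.1,-.09,.115],[-.1,-.09,.115],[-.1,.09,.115],[-.142,.055,.118],[-.142,-.055,.118]]
T=np.array([[208,35],[528,57],[508,418],[180,403],[228,480],[445,492]])/5+[240,140]
S=np.array([[50,285],[205,162],[430,258],[290,388],[378,383],[465,293]])/5+[228,130]
f=lambda p:np.r_[(proj("top",h2w(p,L))-T).ravel(),(proj("side",h2w(p,L))-S).ravel()]
r=least_squares(f,[.6,-.2,0],loss='soft_l1');p=r.x;print(p,np.degrees(p[2]));print(f(p).reshape(-1,2).round(1).tolist())
tip=lambda a:h2w(p,[[.1-.18*np.cos(a),-.109,.091+.18*np.sin(a)]])
g=lambda a:np.r_[(proj("top",tip(a[0]))-(np.array([570,330])/5+[240,140])).ravel(),(proj("side",tip(a[0]))-(np.array([407,132])/5+[228,130])).ravel()]
a=least_squares(g,[.6]);print("setting",a.x,g(a.x))
for A in (.4,.5,.6,.7,.8): print(A,((proj("side",tip(A))-[228,130])*5).round(),((proj("top",tip(A))-[240,140])*5).round())
for x in (-.028,-.036): print("knob",((proj("top",h2w(p,[[x-.02,.135,.1645]]))-[240,140])*5).round(),((proj("side",h2w(p,[[x-.02,.135,.1645]]))-[228,130])*5).round())
np.save("p.npy",np.r_[p,a.x])
E
python3 fit.py
```

```text
[ 0.58924803 -0.20020431 -0.06163248] -3.531281142387374
[[-1.5, 0.0], [0.2, 0.2], [-0.1, 0.9], [-1.1, -0.8], [1.2, 0.2], [-1.3, 0.7], [-0.3, -1.1], [-1.2, -1.5], [1.1, -1.9], [0.8, -0.4], [-0.1, -1.2], [-0.5, -0.3]]
setting [0.53024819] [-0.80779777 -0.06873002 -1.61246808  0.5903343 ]
0.4 [[411. 165.]] [[559. 354.]]
0.5 [[402. 142.]] [[564. 336.]]
0.6 [[391. 119.]] [[570. 314.]]
0.7 [[379.  97.]] [[575. 290.]]
0.8 [[364.  75.]] [[581. 262.]]
knob [[ 94. 287.]] [[188. 334.]]
knob [[ 93. 302.]] [[198. 338.]]
```

Fit: heater at (0.589, −0.200), yaw −3.5°, residuals about 1 px. The setting is about 0.53, and the latch x is about −0.034, inside the given range. Now I move to the knob, grip it closing along heater x, and draw the latch.

```bash
cat >> h.py <<'E'
p=None
try: p=np.load("p.npy")
except Exception: pass
def R():
    c,s=np.cos(p[2]),np.sin(p[2]); y=np.array([c,s,0]); z=np.array([0,0,-1.]); return np.column_stack([np.cross(y,z),y,z])
def W(x,y,z): return h2w(p,[[x,y,z]])[0]
def show(n,tag,box,f):
    u,v,u2,v2=box; cv2.imwrite(f"pics/{tag}.png",cv2.resize(arm.snapshot(n)[v:v2,u:u2,::-1],None,fx=f,fy=f,interpolation=cv2.INTER_CUBIC))
def st(m=""): print(m,round(arm.current_t(),2),arm.current_ee_pos().round(4),"F",arm.current_force().round(1),"w",round(arm.current_width(),4))
E
python3 - <<'E'
from h import *
best=min((q for q in (arm.solve_ik(W(-.054,.135,.30),M) for M in(R(),R()*[-1,-1,1])) if q is not None),key=lambda q:abs(np.array(q)[5]))
M=R() if np.allclose(best,arm.solve_ik(W(-.054,.135,.30),R())) else R()*[-1,-1,1]
np.save("M.npy",M); print(best)
e=arm.current_ee_pos(); arm.move_l([e[0],e[1],.40]); st()
arm.move_to(W(-.054,.135,.36),M); st()
arm.move_l(W(-.054,.135,.18)); st()
show("side","s1",(208,120,348,225),5)
E
```

```text
[-1.27728431e+01  1.76391992e+01  8.07432961e+01 -2.54444375e-14
  8.16175046e+01 -9.24156196e+00]
 1.59 [ 0.1952 -0.5932  0.3991] F [-0.9  0.6 -0. ] w 0.0912
 3.87 [ 0.5437 -0.0629  0.36  ] F [-0.1  0.4  0.9] w 0.091
 5.22 [ 0.5441 -0.0622  0.1807] F [-0.6  0.2 -0.2] w 0.0911
```

View pics/s1.png

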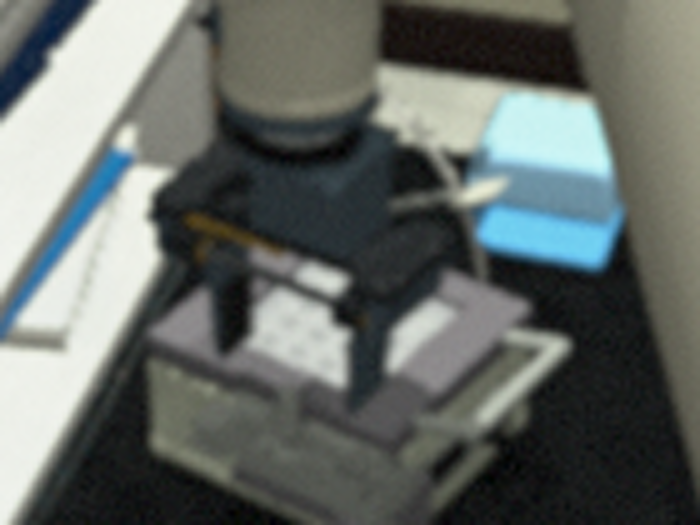

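The fingers straddle the knob at (290,390). I'll go down, grip it and pull.

```bash
python3 - <<'E'
from h import *
arm.move_l(W(-.054,.135,.134)); st("down")
arm.grip(0.0); st("grip")
if .01<arm.current_width()<.02:
    arm.move_l(W(-.0965,.135,.134),feed=.05); arm.sleep(.3); st("pulled")
    arm.grip(.05); arm.move_l(W(-.0965,.135,.26)); st("up")
    arm.move_l(W(-.142,0,.26)); arm.grip(.042); st("above handle")
    show("top","t2",(240,140,370,250),5)
E
```

```text
down 5.72 [ 0.5438 -0.0621  0.1345] F [0.8 0.1 0. ] w 0.091
grip 6.89 [ 0.5437 -0.0621  0.134 ] F [ 0.6 -0.5 -0.3] w 0.0133
pulled 8.19 [ 0.5013 -0.0595  0.134 ] F [ 0.1 -0.4  1.2] w 0.0134
up 9.9 [ 0.5008 -0.0594  0.2592] F [ 0.4 -0.3  0.3] w 0.0502
above handle 11.36 [ 0.4476 -0.1912  0.26  ] F [ 0.1 -0.8  0.1] w 0.0422
```

```bash
python3 - <<'E'
from h import *
show("side","s2",(208,120,348,225),5)
E
```

```text
(no output)
```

View pics/s2.png

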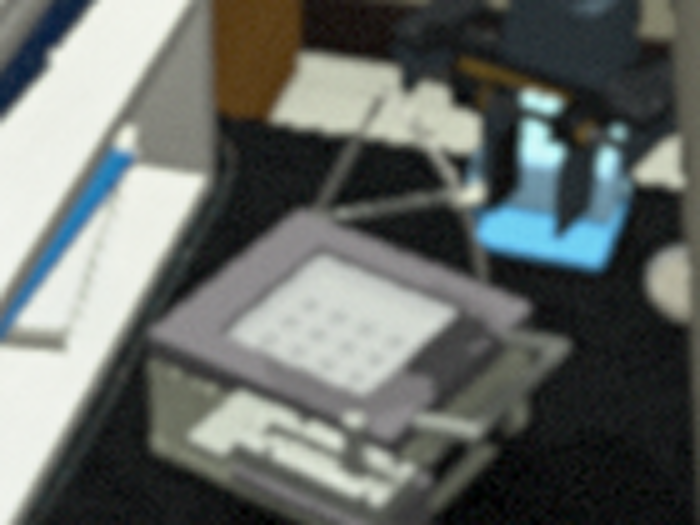

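The knob has moved to (357,415) and the lid is still shut. I'll check the implied latch x, then grip the handle and lift.

```bash
python3 - <<'E'
from h import *
for x in(-.066,-.077,-.083): print(x,((proj("side",W(x-.02,.135,.1645)[None])-[208,120])*5).round())
arm.move_l(W(-.142,0,.0995),feed=.08); st("down")
arm.grip(0.0); st("grip")
if .008<arm.current_width()<.016:
    for a in np.linspace(0,p[3],9)[1:]:
        arm.move_l(W(.1-.242*np.cos(a)+.027*np.sin(a),0,.091+.242*np.sin(a)+.027*np.cos(a)-.0188),feed=.06); st(f"{a:.2f}")
    arm.sleep(.5); st()
    show("side","s3",(208,120,348,225),5)
E
```

```text
-0.066 [[338. 405.]]
-0.077 [[352. 412.]]
-0.083 [[360. 415.]]
down 13.62 [ 0.4477 -0.1916  0.0998] F [ 0.6 -0.6 -0.5] w 0.0422
grip 14.19 [ 0.4521 -0.1921  0.1004] F [27.6 10.2 -7.8] w 0.0113
0.07 14.61 [ 0.4545 -0.1922  0.1163] F [ 29.    9.2 -10.8] w 0.0113
0.13 15.03 [ 0.458  -0.1925  0.132 ] F [ 29.3   7.6 -11.3] w 0.0111
0.20 15.44 [ 0.4625 -0.1928  0.1475] F [ 31.    5.4 -15.4] w 0.0114
0.27 15.86 [ 0.4681 -0.1932  0.1625] F [ 33.    4.9 -18.5] w 0.0111
0.33 16.27 [ 0.4747 -0.1936  0.1772] F [ 36.2   2.8 -23.7] w 0.0114
0.40 16.69 [ 0.4823 -0.1941  0.1913] F [ 38.8   0.1 -29. ] w 0.0111
0.46 17.11 [ 0.4905 -0.1947  0.2048] F [ 40.6  -2.2 -33.5] w 0.0112
0.53 17.52 [ 0.4992 -0.1953  0.2176] F [ 38.7  -4.6 -35.7] w 0.0114
 18.02 [ 0.499  -0.1953  0.2174] F [ 38.3  -4.1 -35.9] w 0.0111
```

View pics/s3.png

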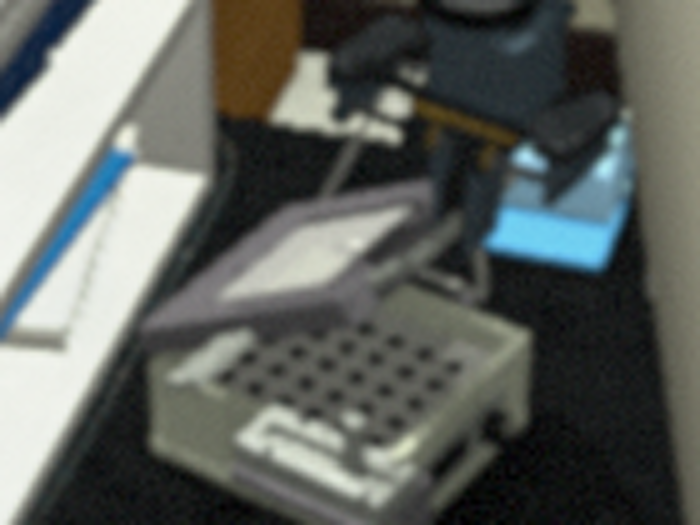

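The x force of about 30 N shows the bar sits about 4.5 mm further in x than my fit (TCP deflected to 0.4521 on gripping). I'll correct the heater x, relieve the load, and re-check the setting with that correction.

```bash
python3 - <<'E'
from h import *
p0=p.copy(); d=.0047*np.array([np.cos(p[2]),np.sin(p[2])]); p[:2]+=d; np.save("p.npy",p)
import h; h.p=p
tip=lambda a,r=.18:W(.1-r*np.cos(a),-.109,.091+r*np.sin(a))[None]
T=np.array([570,330])/5+[240,140];S=np.array([407,132])/5+[228,130]
gt=lambda a:(proj("top",tip(a[0]))-T).ravel(); gs=lambda a:(proj("side",tip(a[0]))-S).ravel()
for n,g in(("top",gt),("side",gs),("both",lambda a:np.r_[gt(a),gs(a)])):
    r=least_squares(g,[.6]);print(n,r.x,r.fun)
a=p[3]
arm.move_l(W(.1-.242*np.cos(a)+.027*np.sin(a),0,.091+.242*np.sin(a)+.027*np.cos(a)-.0188),feed=.03);arm.sleep(.4); st("relieved")
show("top","t3",(240,140,370,250),5)
E
```

```text
top [0.49153128] [-1.1344554  -0.32175702]
side [0.51102295] [-2.38690782  1.03122689]
both [0.50322649] [-1.0046629  -0.78367884 -2.23402864  1.38808058]
relieved 18.78 [ 0.4993 -0.1952  0.2174] F [  5.5  -6.8 -12.2] w 0.0114
```

View pics/t3.png

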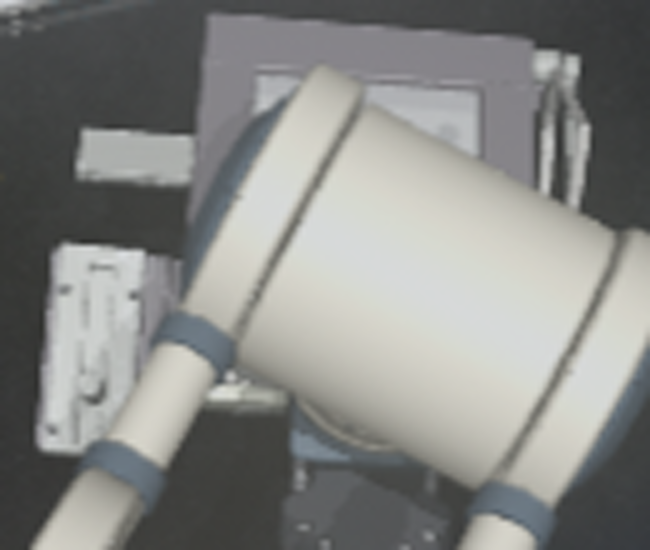

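The pointers are hidden behind the arm here, but the latch knob at (95,385) is well back. For an offset-independent check on the setting I'll use the slope of its arm in the earlier side crops (about −0.16 to −0.19), and I'll work out the lid angle from its visible left edge in s3.

```bash
python3 - <<'E'
from h import *
pt=lambda a,r,y=-.109,u=0:W(.1-r*np.cos(a)+u*np.sin(a),y,.091+r*np.sin(a)+u*np.cos(a))[None]
for a in(.4,.45,.5,.55,.6):
    A,B=proj("side",pt(a,.06))[0],proj("side",pt(a,.15))[0]; print(a,"slope",((B-A)[1]/(B-A)[0]).round(3))
print("tongue/left lid edge")
for a in(.45,.5,.55,.6):
    q=[((proj("side",pt(a,r,.09,.024))[0]-[208,120])*5).round().tolist() for r in(0,.2)]; print(a,q)
    print((proj("top",pt(a,.0,.09,.024))[0]*5-[1200,700]).round())
e=arm.current_ee_pos(); c,s=np.cos(p[2]),np.sin(p[2]); dx=(W(.1,0,0)-e)[:2]@[c,s]; z=e[2]+.0188-.091
print("lid angle from TCP: x",np.arccos(dx/.2435)-.1111,"atan",np.arctan2(z,dx)-.1111)
im=cv2.imread("pics/side0.png");o=cv2.resize(im,(560,420),interpolation=cv2.INTER_AREA)
cv2.imwrite("pics/sz.png",cv2.resize(o[145:185,265:325],None,fx=12,fy=12,interpolation=cv2.INTER_CUBIC))
E
```

```text
0.4 slope -0.023
0.45 slope -0.083
0.5 slope -0.146
0.55 slope -0.213
0.6 slope -0.284
tongue/left lid edge
0.45 [[131.0, 324.0], [350.0, 314.0]]
[202.   9.]
0.5 [[130.0, 325.0], [343.0, 300.0]]
[203.   7.]
0.55 [[129.0, 325.0], [335.0, 287.0]]
[203.   6.]
0.6 [[128.0, 325.0], [327.0, 273.0]]
[203.   4.]
lid angle from TCP: x 0.5326190002159791 atan 0.5294653853255396
```

View pics/sz.png

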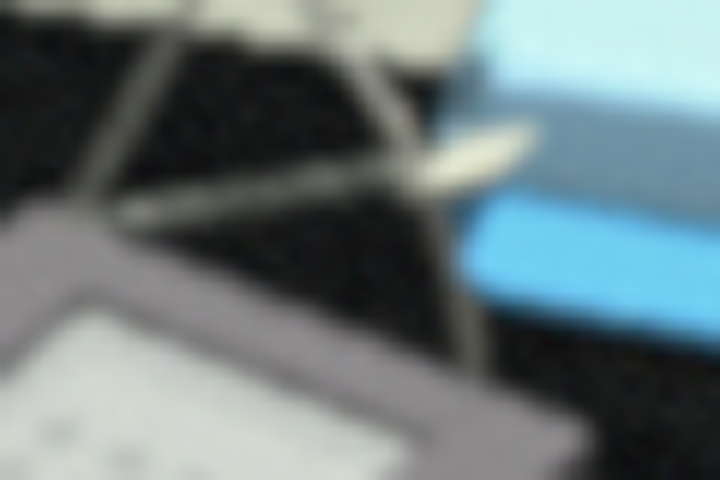

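The slope of −0.164 gives a setting of about 0.51, against a lid angle of about 0.53. Both are well inside the 0.085 tolerance. I'll trim to 0.512, settle and hand in.

```bash
python3 - <<'E'
from h import *
a=.512
arm.move_l(W(.1-.242*np.cos(a)+.027*np.sin(a),0,.091+.242*np.sin(a)+.027*np.cos(a)-.0188),feed=.02);arm.sleep(1); st("trim")
e=arm.current_ee_pos(); arm.sleep(.5); print(arm.current_ee_pos()-e); c,s=np.cos(p[2]),np.sin(p[2]); dx=(W(.1,0,0)-e)[:2]@[c,s]
print("lid",np.arccos(dx/.2435)-.1111,np.arctan2(e[2]+.0188-.091,dx)-.1111)
if .009<arm.current_width()<.014: arm.sign_off()
E
```

```text
trim 20.21 [ 0.4967 -0.195   0.2139] F [  4.3  -5.4 -10.4] w 0.0113
[4.89952934e-05 1.56666102e-05 1.23148787e-05]
lid 0.514749906891675 0.5116404230471097
the job is handed in; nothing more can be done
```

I drew the latch back, lifted the lid by its bar handle, and handed the job in with the gripper still holding the lid. The run took about 21 s of the 45 s, and no verdict was reported.

- **Latch:** after the pull, the side picture and gripper position put it at about heater x −0.080 m (limit −0.066), with the lid still shut.
- **Lid angle:** about 0.51 rad, worked out from the gripper position, and still (gripper drift under 0.1 mm over 0.5 s). The fingers are closed on the bar at 11.3 mm, with about 10 N of downward load.
- **Setting angle:** my estimates disagree slightly, from 0.49 to 0.53 rad. The slope of its arm in the picture gives about 0.51. All are within the 0.085 rad tolerance.

**Checks that fell short:**
- **Heater position:** my first camera fit was about 4.5 mm off in x. That put up to 55 N on the wrist during the lift (limit 120 N). I corrected it before the final hold.
- **Pointers:** the arm hid the lid pointer and the setting pointer at the end, so I couldn't compare them directly. I also couldn't confirm that the setting pointer stayed put, though the gripper was planned to stay well clear of it.
- **Bystanders:** I took no final picture of the timer, wash bottle, tip box or petri dish; the arm did not work near them.

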